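# Clear and sort the finds off the instrument box, then hold its lid half open

## Task

A fossil tooth and a lump of rock were left on the lid of the wooden instrument box and must come off before it is opened: lay the tooth gently in the small card tray (to keep) and put the lump in the empty long card box standing beside the instrument box (rejects). Then raise the lid by the steel pull on its front edge to 45 degrees and finish while still holding it there by the pull, since it falls shut if let go. Leave the putty tin and the loose vertebra in front of the box where they are.

Things in the scene. Friction and masses are not known exactly. Their poses are not given: they have to be found in the camera images.
- instrument_box: closed wooden box with a hinged lid, fixed to the table; 150 mm deep (x), 220 wide (y), 86 high with the lid. Origin: centre of its underside; x points away from its front to its hinge side, y along the hinge, z up. The lid is 10 mm thick, its flat top is at z = 86 mm and reaches from x = -78 (front edge) to +76 and 112 mm to either side.
- instrument_box_lid (a joint): angle of the box's lid in rad: 0 shut, grows as the front edge rises, 1.88 at most. The lid (with its pull well under 1 kg) swings freely with a little hinge friction, no spring; let go at 45 degrees (0.785 rad) it falls shut.
- lid_hinge (a point): a point on the hinge axis in the middle of the box's width: box frame (78, 0, 76) mm; the axis runs along the box's y and does not move.
- pull_bar (a point): centre of the steel pull's cross bar. From the middle of the lid's front edge an 8 mm stem reaches 30 mm forward and ends in this round bar, 16 mm in diameter, 28 mm long along the hinge direction; its flat ends are free, so it can be pinched end to end from above and turns between the fingers. 188 mm from the hinge axis; box frame (-110, 0, 81) mm with the lid shut. Moves with the lid.
- tooth: loose brown fossil molar, 20 (x) x 27 (y) x 20 high mm, about 20 g; the smaller of the two pieces on the lid. Origin: centre of its underside.
- lump: loose lump of rock, 57 (x) x 70 (y) x 40 high mm, about 200 g; the larger of the two pieces on the lid. Origin: centre of its underside. Grasp it across x.
- tooth_mid (a point): the middle of the tooth, 10 mm above its underside as it starts.
- lump_mid (a point): the middle of the lump, 20 mm above its underside as it starts.
- small_tray: small open tray of grey-green card, fixed, 70 (x) x 95 (y) x 22 high mm, walls and floor 2 mm. Origin: centre of its underside.
- long_box: long open card box, empty, beside the instrument box on its left or right (not the one with a bone in it at the far left back of the table), fixed, 120 (x) x 300 (y) x 55 high mm, walls and floor 3 mm; its long axis is its own y. Origin: centre of its underside.
- putty_tin: round putty tin, 62 mm across, 26 high, loose; a bystander. Origin: centre of its underside.
- vertebra_loose: fossil vertebra, 50 x 53 x 27 mm, loose on the table in front of the box; a bystander. Origin: centre of its underside.

How it is judged:
By the outcome, as a careful person would: the job done as asked, in the order asked, and still so for the second after the job is handed in, while the arm keeps its last pose, push and grip.
It also fails if it takes over 72 s, if anything falls off the work surface, if the arm or the gripper's body presses on something with over 40 N, if the wrist force passes 120 N, or if a joint passes its speed limit or range.

## Robot

A 6-joint arm with a two-finger parallel gripper is mounted at the origin on a cart in front of the work surface, level with it; the furniture and walls round the work are solid. World frame = base frame: x ahead of the robot, y to its left, z up, the work surface at z = 0. Lengths are in m, angles in rad, forces in N, time in s.
With the tool pointing down it reaches from about 0.325 to 0.85 m from the base axis. Payload 4.4 kg.
Tool frame: the origin (TCP) lies midway between the tips of the shut fingers; the grasp point (between the pads) lies 19 mm behind it (robot.grip_point_offset is the distance from the TCP to the grasp point, in m); z points along the fingers, y is the line along which they close (so a half turn about z gives the same grasp; the last joint's range is limited). The gripper opens to 94 mm and grips with 3 to 60 N. Pads are 16 mm wide; open, the fingers measure 119 mm over their backs; the gripper's body (75 mm by 177 mm) begins 78 mm behind the grasp point.
Start: joints at [1.042, 0.207, 1.542, -0, 1.393, -0.15], TCP at [0.213, 0.534, 0.205] pointing down, gripper open.
Joint ranges: [-2.73, 2.73], [-0.86, 2.22], [0.23, 2.46], [-1.11, 4.25], [0.08, 2.63], [-2.82, 2.82]. Speed limits (rad/s): [2.79, 2.79, 3.14, 3.14, 3.14, 3.14].

## Interface

Orientations are given as a unit quaternion [x, y, z, w].
In Python, from station import robot gives the robot as it stands. Calls block until the motion is done:
- robot.movep(position, orientation): joint-space move of the TCP to a pose.
- robot.move_l(position, attitude=None, vel=0.15): straight line of the TCP; attitude=None keeps the orientation; vel is the mean speed in m/s.
- robot.move_j(angles): joint-space move.
- robot.command_gripper(opening, grip_force=None): finger opening in m; grip_force is the grip in N (None keeps the last); returns when the fingers have stopped.
- robot.pause(seconds).
- robot.inverse_kinematics(position, orientation): joint angles nearest the present ones, or None.
- robot.sense(): the state.
- robot.get_image(name): name is "scene" or "side" or "wrist"; returns a dict with "pixels" (400x640x3 uint8, red, green, blue), "depth" (400x640 float32, m along the optical axis (not along the pixel's ray), 0 where there is no reading), "fx", "fy", "cx", "cy" (pixels), "T" (4x4, takes a point from camera to world coordinates). Camera axes: x right, y down, z forward; pixel columns grow to the right and rows downward; lengths in m; the calibration is good to about 2 mm. A picture is of the moment at which its call begins.
A pose or a line that the arm cannot do raises robot.IKError and nothing moves.
- robot.sign_off(): hands the job in; it is judged then, once.
Trained networks look in a picture, given as the dict that the camera call returned (one of the last four; its "shot" number tells which), for a name from the list of things; names that differ only in an ending like _2 or _b are one class to them, and where a whole thing is asked for, a point or a joint stands for the part that bears it (a point fixed in the world has none). Each returns a list of dicts, best first, with "score" (0 to 1); they miss things now and then, are a little off and sometimes report something else, mostly with a low value. They report only what shows in the picture. A call takes as long as a camera call.
- robot.look_for(picture, label): "bbox" ([left, top, right, bottom] in pixels, round what is visible of it).
- robot.landmark_of(picture, label): "xy" ([column, row] in pixels: a listed point, or the origin of a listed thing).
The state is a dict: "time": time; "q": joint angles; "joint_velocities": joint speeds; "joint_torque": joint torques, N m; "eef_pos": TCP position; "tcp_rot": TCP orientation; "force": force on the tool from outside, world axes, zero at the start; "moment": the same for the moment, N m; "grip_width": finger opening in m; "grasp_force": force on a finger pad.
Only numpy, scipy, OpenCV 4.12 (cv2) and the standard library are available. Lean on these libraries where they do the work, as an engineer would, in place of code of your own. Each camera call takes 0.05 s, during which the arm holds its last target. There are 200 camera calls.

## Working session

There is one attempt and no reset: what is moved stays moved. The work goes in short steps, each a Python script; the robot and the scene stay as the last script left them, time stands still between calls to the robot, and variables do not carry over. Pictures are saved under pics/ and viewed, at most 10 in all, crops included, and the job is handed in when it is done.

```bash
ls; mkdir -p pics
cat > h.py <<'E'
import numpy as np, cv2
from station import robot
from scipy.spatial.transform import Rotation as R
def cloud(p):
    d=p["depth"];v,u=np.mgrid[:d.shape[0],:d.shape[1]]
    c=np.stack([(u-p["cx"])/p["fx"]*d,(v-p["cy"])/p["fy"]*d,d],-1)
    w=c@p["T"][:3,:3].T+p["T"][:3,3]; w[d<=0]=np.nan
    return w
def save(p,n): cv2.imwrite(f"pics/{n}.png",cv2.cvtColor(p["pixels"],cv2.COLOR_RGB2BGR))
E
python3 - <<'E'
from h import *
for n in ("scene","side"):
    p=robot.get_image(n); save(p,n+"0"); w=cloud(p); np.save(n+"0.npy",w)
    print(n,p["T"][:3,3],p["fx"])
    for l in ["instrument_box","tooth","lump","small_tray","long_box","putty_tin","vertebra_loose","tooth_mid","lump_mid","pull_bar","lid_hinge"]:
        a=robot.look_for(p,l)[:2] if l not in("tooth_mid","lump_mid","pull_bar","lid_hinge") else []; b=robot.landmark_of(p,l)[:1]
        print(l,[(np.round(x["bbox"]).tolist(),round(x["score"],2)) for x in a],[(np.round(x["xy"]).tolist(),round(x["score"],2),np.round(w[int(x["xy"][1]),int(x["xy"][0])],3)) for x in b])
print(robot.sense()["time"])
E
```

```text
pics
scene [ 0.08526124 -0.80691189  0.75146036] 478.3729084845313
instrument_box [] [([344.0, 236.0], 0.75, array([ 0.494, -0.233,  0.087]))]
tooth [([335.0, 180.0, 347.0, 192.0], 0.56)] [([339.0, 190.0], 0.52, array([ 0.567, -0.111,  0.094]))]
lump [([356.0, 204.0, 385.0, 226.0], 0.9)] [([371.0, 222.0], 0.57, array([ 0.553, -0.245,  0.107]))]
small_tray [([237.0, 154.0, 280.0, 182.0], 0.6), ([278.0, 261.0, 308.0, 286.0], 0.45)] [([255.0, 170.0], 0.89, array([0.499, 0.186, 0.003]))]
long_box [([336.0, 253.0, 501.0, 394.0], 0.55)] []
putty_tin [([278.0, 256.0, 309.0, 290.0], 0.96)] [([291.0, 276.0], 0.62, array([ 0.377, -0.215,  0.025]))]
vertebra_loose [([241.0, 202.0, 262.0, 220.0], 0.56)] [([250.0, 214.0], 0.55, array([0.401, 0.015, 0.018]))]
tooth_mid [] [([338.0, 183.0], 0.39, array([ 0.587, -0.081,  0.087]))]
lump_mid [] [([370.0, 213.0], 0.95, array([ 0.561, -0.23 ,  0.116]))]
pull_bar [] [([298.0, 222.0], 0.84, array([ 0.44 , -0.144,  0.087]))]
lid_hinge [] [([373.0, 199.0], 0.84, array([ 0.622, -0.167,  0.084]))]
side [ 0.14989694 -1.02163963  0.49295739] 389.5613828771498
i
[... 402 characters left out ...]
 ([307.0, 237.0, 458.0, 328.0], 0.64)] [([285.0, 186.0], 0.79, array([0.498, 0.192, 0.005]))]
long_box [([306.0, 236.0, 457.0, 327.0], 0.9)] [([381.0, 287.0], 0.98, array([ 0.48 , -0.496,  0.049]))]
putty_tin [([276.0, 231.0, 301.0, 251.0], 0.81)] [([288.0, 246.0], 0.95, array([ 0.379, -0.225,  0.019]))]
vertebra_loose [([266.0, 202.0, 283.0, 210.0], 0.75)] [([271.0, 210.0], 0.45, array([0.4  , 0.012, 0.011]))]
tooth_mid [] [([341.0, 187.0], 0.42, array([ 0.571, -0.112,  0.103]))]
lump_mid [] [([358.0, 201.0], 0.73, array([ 0.554, -0.247,  0.114]))]
pull_bar [] [([364.0, 198.0], 0.58, array([ 0.572, -0.249,  0.12 ]))]
lid_hinge [] [([367.0, 198.0], 0.83, array([ 0.578, -0.249,  0.119]))]
1.9
```

Run:
```python
from h import *
for n in ("scene","side"):
    w=np.load(n+"0.npy"); x,y,z=w[...,0],w[...,1],w[...,2]
    def rect(nm,m,k=1):
        m=m.astype(np.uint8); c,l,s,_=cv2.connectedComponentsWithStats(m)
        for i in (1+np.argsort(-s[1:,4])[:k]):
            P=w[l==i]; 
            if len(P)<8: continue
            r=cv2.minAreaRect((P[:,:2]*1000).astype(np.float32)); print(n,nm,s[i].tolist(),np.round(r[0]),np.round(r[1]),round(r[2],1),"z",np.round(np.percentile(P[:,2],[5,50,98]),3), "mean",np.round(P.mean(0),3))
    ws=(x>.3)&(x<.85)
    rect("lid",ws&(abs(z-.086)<.005)&(y>-.4)&(y<.05))
    rect("onlid",ws&(z>.0915)&(z<.14)&(y>-.34)&(y<.0),3)
    rect("longbox",ws&(abs(z-.055)<.005)&(y<-.3),3)
    rect("tray",ws&(abs(z-.020)<.004)&(y>.1)&(y<.3)&(x<.6),2)
    rect("low",(x>.3)&(x<.46)&(z>.006)&(z<.06)&(y<.1)&(y>-.3),3)
```

```text
scene lid [293, 172, 111, 81, 4391] [ 533. -157.] [228. 196.] 82.6 z [0.084 0.086 0.089] mean [ 0.539 -0.165  0.086]
scene onlid [449, 169, 47, 34, 1163] [ 807. -271.] [85. 99.] 0.4 z [0.094 0.11  0.125] mean [ 0.805 -0.281  0.11 ]
scene onlid [359, 203, 27, 25, 523] [ 571. -227.] [59. 53.] 54.4 z [0.094 0.111 0.125] mean [ 0.565 -0.238  0.11 ]
scene onlid [336, 180, 11, 12, 74] [ 579. -107.] [25. 18.] 32.6 z [0.092 0.099 0.105] mean [ 0.579 -0.107  0.098]
scene longbox [334, 252, 165, 127, 1080] [ 522. -434.] [303. 122.] 3.7 z [0.051 0.054 0.057] mean [ 0.509 -0.437  0.054]
scene longbox [462, 209, 39, 12, 159] [ 805. -326.] [22. 90.] 69.1 z [0.05  0.054 0.06 ] mean [ 0.805 -0.324  0.055]
scene tray [233, 154, 43, 26, 182] [496. 184.] [ 74. 105.] 16.2 z [0.017 0.02  0.023] mean [0.494 0.181 0.02 ]
scene tray [251, 140, 13, 7, 41] [554. 280.] [25. 33.] 69.9 z [0.016 0.021 0.024] mean [0.554 0.279 0.02 ]
scene low [279, 257, 30, 30, 688] [ 394. -200.] [65. 60.] 60.9 z [0.01  0.024 0.027] mean [ 0.391 -0.204  0.022]
scene low [239, 201, 25, 19, 312] [409.  28.] [47. 49.] 27.1 z [0.008 
[... 459 characters left out ...]
106] mean [ 0.581 -0.108  0.099]
side longbox [306, 235, 155, 68, 1051] [ 523. -435.] [302. 124.] 3.8 z [0.05  0.054 0.057] mean [ 0.512 -0.441  0.054]
side longbox [441, 215, 36, 7, 138] [ 807. -325.] [21. 88.] 68.9 z [0.05  0.054 0.06 ] mean [ 0.805 -0.324  0.055]
side tray [269, 177, 32, 14, 129] [498. 182.] [ 72. 102.] 16.4 z [0.016 0.02  0.024] mean [0.497 0.181 0.02 ]
side tray [288, 170, 9, 5, 22] [557. 282.] [31. 30.] 82.5 z [0.016 0.02  0.024] mean [0.555 0.276 0.02 ]
side low [278, 231, 25, 20, 413] [ 394. -202.] [62. 60.] 78.3 z [0.008 0.025 0.028] mean [ 0.392 -0.209  0.022]
side low [263, 200, 20, 12, 180] [414.  28.] [46. 48.] 27.4 z [0.008 0.02  0.028] mean [0.41  0.019 0.019]
```

View pics/scene0.png

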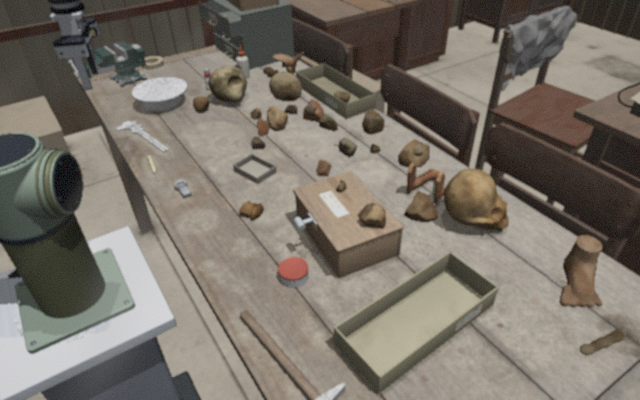

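```bash
cat >> h.py <<'E'
def down(yawdeg): return (R.from_euler('z',yawdeg,degrees=True)*R.from_euler('x',180,degrees=True)).as_quat()
E
python3 - <<'E'
from h import *
print(R.from_quat(robot.sense()["tcp_rot"]).as_matrix().round(2).tolist(), robot.grip_point_offset)
t=robot.sense()["time"]
robot.movep([.52,-.16,.36],down(-7.4)); s=robot.sense(); print(s["time"]-t,np.round(s["q"],2))
p=robot.get_image("wrist"); save(p,"w1"); w=cloud(p); np.save("w1.npy",w); print(p["T"].round(3).tolist())
for l in ["tooth_mid","lump_mid","pull_bar","lid_hinge","tooth","lump"]:
    b=robot.landmark_of(p,l)[:1]
    print(l,[(np.round(x["xy"]).tolist(),round(x["score"],2),np.round(w[int(x["xy"][1]),int(x["xy"][0])],3)) for x in b])
x,y,z=w[...,0],w[...,1],w[...,2]
def rect(nm,m,k=1):
    c,l,s,_=cv2.connectedComponentsWithStats(m.astype(np.uint8))
    for i in (1+np.argsort(-s[1:,4])[:k]):
        P=w[l==i]; r=cv2.minAreaRect((P[:,:2]*1000).astype(np.float32)); print(nm,s[i].tolist(),np.round(r[0]),np.round(r[1]),round(r[2],1),"z",np.round(np.percentile(P[:,2],[5,50,98]),3))
rect("lid",(abs(z-.086)<.005)); rect("onlid",(z>.0915)&(z<.14),3); rect("lb",(abs(z-.055)<.005),2)
E
```

```text
[[-0.93, 0.37, -0.0], [0.37, 0.93, 0.0], [0.0, -0.0, -1.0]] 0.0188
2.7333000000000003 [-0.46  0.07  1.39  0.    1.69  1.24]
[[-0.126, -0.956, -0.264, 0.595], [-0.992, 0.122, 0.034, -0.168], [0.0, 0.267, -0.964, 0.539], [0.0, 0.0, 0.0, 1.0]]
tooth_mid [([268.0, 139.0], 0.72, array([ 0.574, -0.1  ,  0.101]))]
lump_mid [([366.0, 133.0], 0.94, array([ 0.567, -0.223,  0.119]))]
pull_bar [([314.0, 223.0], 0.86, array([ 0.448, -0.142,  0.084]))]
lid_hinge [([314.0, 92.0], 0.62, array([ 0.624, -0.167,  0.085]))]
tooth [([274.0, 135.0], 0.84, array([ 0.578, -0.108,  0.096]))]
lump [([367.0, 135.0], 0.74, array([ 0.563, -0.224,  0.119]))]
lid [227, 89, 173, 143, 17262] [ 531. -154.] [224. 194.] 83.2 z [0.084 0.086 0.088]
onlid [336, 110, 54, 42, 1752] [ 572. -221.] [63. 54.] 54.1 z [0.096 0.114 0.125]
onlid [259, 125, 20, 21, 246] [ 577. -102.] [27. 17.] 26.1 z [0.093 0.1   0.106]
lb [454, 22, 96, 226, 2008] [ 520. -432.] [300. 122.] 3.9 z [0.051 0.054 0.056]
lb [86, 26, 2, 3, 3] [745. 122.] [2. 1.] 9.0 z [0.05  0.05  0.051]
```

View pics/w1.png

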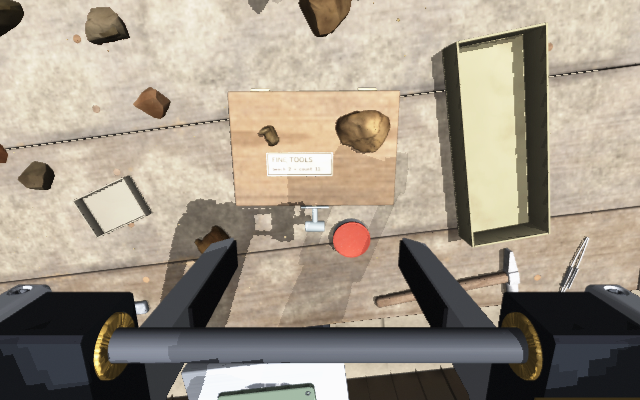

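Run:
```python
from h import *
w=np.load("w1.npy");z=w[...,2]
im=cv2.imread("pics/w1.png")[100:165,250:400]; cv2.imwrite("pics/c1.png",cv2.resize(im,None,fx=5,fy=5,interpolation=cv2.INTER_CUBIC))
c,l,s,_=cv2.connectedComponentsWithStats(((z>.0895)&(z<.14)).astype(np.uint8))
for i in (1+np.argsort(-s[1:,4])[:2]):
    P=w[l==i][:,:2]*1000
    print(len(P),np.round(P.mean(0)))
    for a in range(0,180,10):
        d=np.array([np.cos(np.radians(a)),np.sin(np.radians(a))]); q=P@d
        print(a,np.round([q.min(),q.max(),np.ptp(q),q.std()],1),end=' | ')
    # grid-based (uniform in xy) PCA
    g=np.unique((P/2).round(),axis=0)*2; e,v=np.linalg.eigh(np.cov(g.T)); print("\nPCA",g.mean(0),np.sqrt(e),np.degrees(np.arctan2(v[1,1],v[0,1])))
```

```text
1774 [ 570. -221.]
0 [541.4 593.8  52.4  13.2] | 10 [492.6 547.7  55.1  13.5] | 20 [428.8 486.6  57.8  14. ] | 30 [351.8 412.5  60.8  14.5] | 40 [263.8 325.9  62.1  15.1] | 50 [167.  229.3  62.4  15.6] | 60 [ 62.5 126.5  64.   16. ] | 70 [-45.7  20.3  66.   16.2] | 80 [-153.5  -86.2   67.3   16.3] | 90 [-257.4 -189.1   68.4   16.2] | 100 [-353.5 -285.4   68.1   15.9] | 110 [-438.8 -372.5   66.3   15.5] | 120 [-510.8 -446.2   64.5   15. ] | 130 [-567.4 -506.3   61.1   14.4] | 140 [-607.9 -550.6   57.3   13.9] | 150 [-631.9 -578.2   53.7   13.4] | 160 [-637.4 -584.    53.5   13.1] | 170 [-624.  -571.9   52.1   13. ] | 
PCA [ 569.22792023 -222.12250712] [13.4150096  16.87891327] 81.77958630691839
253 [ 578. -103.]
0 [564.  590.3  26.3   7. ] | 10 [537.1 563.7  26.6   7.2] | 20 [493.9 520.5  26.6   7.3] | 30 [435.7 462.1  26.4   7.3] | 40 [363.8 389.6  25.8   7.1] | 50 [280.  306.2  26.2   6.8] | 60 [187.7 213.7  26.    6.4] | 70 [ 89.7 114.7  25.    6. ] | 80 [-11.3  12.3  23.6   5.5] | 90 [-112.4  -90.4   22.     5. ] | 100 [-210.  -190.2   19.8    4.7] | 110 [-302.  -284.2   17.8    4.5] | 120 [-386.8 -368.1   18.7    4.6] | 130 [-459.9 -438.9   21.     4.8] | 140 [-519.3 -496.3   23.     5.2] | 150 [-563.1 -538.7   24.4    5.7] | 160 [-590.1 -564.6   25.4    6.2] | 170 [-599.2 -573.4   25.7    6.6] | 
PCA [ 577.55357143 -102.14285714] [4.9202925  7.66656657] -157.91313578384205
```

View pics/c1.png

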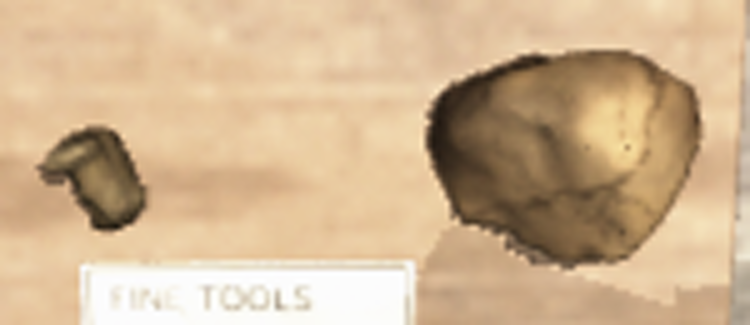

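Run:
```python
from h import *
def st(n): s=robot.sense(); print(n,round(s["time"],1),np.round(s["eef_pos"],4),"w",round(s["grip_width"],4),"g",round(s["grasp_force"],1),"F",np.round(s["force"],1),"q6",round(s["q"][5],2))
o=down(22)
print(robot.inverse_kinematics([.578,-.104,.16],o))
robot.command_gripper(.05,10)
robot.movep([.578,-.104,.15],o); st("above")
robot.move_l([.578,-.104,.0885],vel=.08); st("at")
robot.command_gripper(.005,10); st("grip")
robot.move_l([.578,-.104,.17]); st("up")
p=robot.get_image("wrist"); save(p,"w2"); st("pic")
```

```text
[-3.25336005e-01  2.71901315e-01  1.55840332e+00 -4.44089210e-16
  1.31128802e+00  8.61487886e-01]
above 6.7 [ 0.5792 -0.1047  0.1516] w 0.0501 g 0.0 F [-0.   0.7 -0.1] q6 0.86
at 7.6 [ 0.5785 -0.1041  0.0888] w 0.0502 g 0.0 F [-0.5  0.4  0.6] q6 0.86
grip 8.2 [ 0.5781 -0.104   0.0887] w 0.0179 g 10.0 F [-0.1 -0.4  1.1] q6 0.86
up 8.9 [ 0.5773 -0.1038  0.1692] w 0.0183 g 9.9 F [-0.3 -0.  -0.6] q6 0.86
pic 9.0 [ 0.5769 -0.1037  0.1684] w 0.018 g 9.9 F [-0.7  0.4 -1.1] q6 0.86
```

View pics/w2.png

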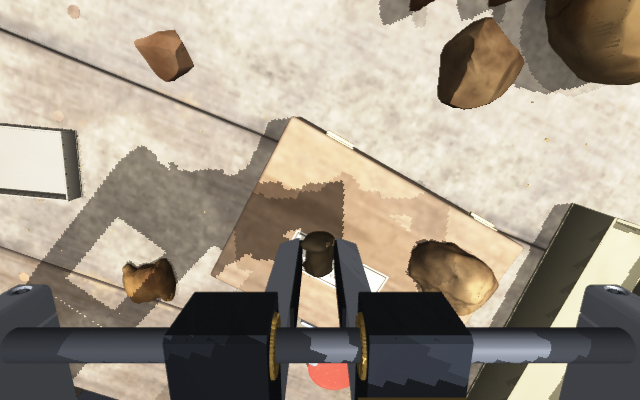

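Picture: the tooth is held between the fingertips at (318,255). The lump is still on the lid at (452,278).

```bash
cat >> h.py <<'E'
def st(n): s=robot.sense(); print(n,round(s["time"],1),np.round(s["eef_pos"],4),"w",round(s["grip_width"],4),"g",round(s["grasp_force"],1),"F",np.round(s["force"],1),"q6",round(s["q"][5],2))
E
python3 - <<'E'
from h import *
T=[.497,.184]; o=down(16.4)
robot.movep(T+[.09],o); st("over tray")
p=robot.get_image("wrist"); w=cloud(p); save(p,"w3")
print([(np.round(x["xy"]),round(x["score"],2),w[int(x["xy"][1]),int(x["xy"][0])]) for x in robot.landmark_of(p,"small_tray")[:2]])
z=w[...,2]; m=(abs(z-.021)<.003)&(abs(w[...,0]-.5)<.08)&(abs(w[...,1]-.184)<.08); r=cv2.minAreaRect((w[m][:,:2]*1000).astype(np.float32)); print(r,m.sum())
robot.move_l(T+[.012],vel=.08); robot.move_l(T+[.0048],vel=.02); robot.pause(.2); st("low")
robot.command_gripper(.036); st("open")
robot.move_l(T+[.09]); st("up")
p=robot.get_image("wrist"); save(p,"w4")
E
```

```text
over tray 10.2 [0.4979 0.1834 0.0902] w 0.018 g 9.9 F [ 0.   1.3 -0. ] q6 1.48
[(array([315., 212.]), 0.82, array([0.49448348, 0.18647129, 0.00233721]))]
((493.74053955078125, 185.49789428710938), (70.92106628417969, 95.19580841064453), 16.55124282836914) 1006
low 12.1 [0.4969 0.184  0.0048] w 0.018 g 9.9 F [ 0.5  0.8 -0.3] q6 1.48
open 12.6 [0.497  0.184  0.0048] w 0.0358 g 0.0 F [0.3 0.4 0.3] q6 1.48
up 13.3 [0.4963 0.1839 0.0894] w 0.0359 g 0.0 F [-0.2  0.2 -0.1] q6 1.48
```

View pics/w4.png

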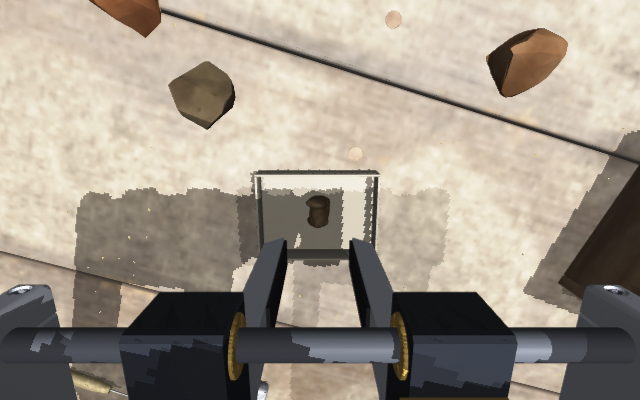

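Picture: the tooth lies in the middle of the tray at (318,212). Next is the lump.

Run:
```python
from h import *
L=[.5675,-.2235]
o=min((down(82),down(-98)),key=lambda o:abs(robot.inverse_kinematics(L+[.16],o)[5]) if robot.inverse_kinematics(L+[.16],o) is not None else 9)
robot.command_gripper(.094,30)
robot.move_l([.45,.1,.2],vel=.3)
robot.movep(L+[.17],o); st("above")
robot.move_l(L+[.092],vel=.1); robot.pause(.1); st("at")
robot.command_gripper(.03,30); st("grip")
robot.move_l(L+[.19],vel=.12); robot.pause(.2); st("up")
p=robot.get_image("wrist"); save(p,"w5")
```

```text
above 16.5 [ 0.5674 -0.2222  0.1689] w 0.0944 g 0.0 F [-0.   0.   0.6] q6 -0.38
at 17.5 [ 0.5683 -0.224   0.0931] w 0.0936 g 0.0 F [-0.1  0.4  0.2] q6 -0.38
grip 18.3 [ 0.5678 -0.2236  0.0921] w 0.0512 g 30.0 F [ 1.  -0.1  0.2] q6 -0.38
up 19.4 [ 0.5669 -0.2231  0.1888] w 0.0511 g 30.0 F [-0.1 -0.1 -2. ] q6 -0.38
```

View pics/w5.png

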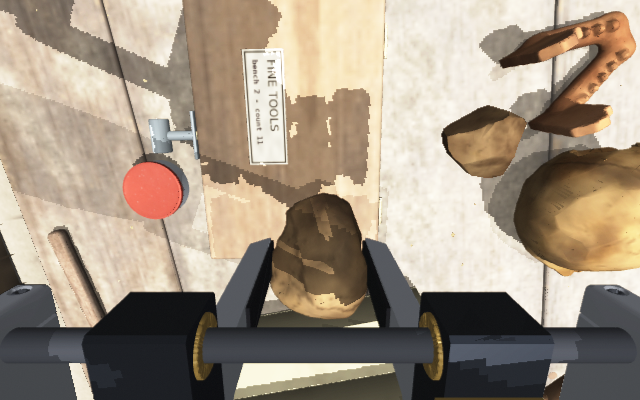

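Picture: the lump is firmly held at (320,255), lifted clear of the lid, and the lid top is now empty.

Run:
```python
from h import *
B=[.521,-.434]; q=np.array(robot.sense()["q"])
o=min((down(94),down(-86)),key=lambda o:np.abs(np.array(robot.inverse_kinematics(B+[.16],o))-q).max())
robot.move_l(B+[.17],o,vel=.2)
robot.move_l(B+[.03],vel=.12); robot.move_l(B+[.012],vel=.03); robot.pause(.2); st("low")
robot.command_gripper(.085); st("open")
robot.move_l(B+[.2],vel=.2); st("up")
# look at the pull
o=down(-7.4)
robot.movep([.40,-.14,.22],o); robot.command_gripper(.06,45); robot.pause(.2); st("pull view")
p=robot.get_image("wrist"); save(p,"w6"); w=cloud(p); np.save("w6.npy",w)
print([(np.round(x["xy"]),round(x["score"],2),w[int(x["xy"][1]),int(x["xy"][0])].round(3)) for x in robot.landmark_of(p,"pull_bar")[:2]])
z=w[...,2]; m=(z>.079)&(z<.094)&(w[...,0]<.457)&(abs(w[...,1]+.145)<.04)&(w[...,0]>.42)
print(m.sum(),cv2.minAreaRect((w[m][:,:2]*1000).astype(np.float32)), w[m].max(0))
p=robot.get_image("scene"); save(p,"scene1")
print([(np.round(x["bbox"]),round(x["score"],2)) for x in robot.look_for(p,"lump")[:2]])
```

```text
low 23.0 [ 0.5212 -0.4342  0.0124] w 0.0509 g 30.0 F [-0.3  0.5 -2.6] q6 -0.89
open 23.7 [ 0.521 -0.434  0.012] w 0.0849 g 0.0 F [-0.2 -0.4  0. ] q6 -0.89
up 24.8 [ 0.5203 -0.4332  0.1982] w 0.0851 g 0.0 F [-1.   0.4  0.1] q6 -0.89
pull view 27.4 [ 0.4  -0.14  0.22] w 0.0599 g 0.0 F [-0.2 -0.6 -0.5] q6 1.16
[(array([316., 148.]), 0.87, array([ 0.446, -0.143,  0.088]))]
570 ((445.3428955078125, -143.7706756591797), (27.309886932373047, 23.810142517089844), 82.97069549560547) [ 0.45699252 -0.12910879  0.09004447]
[(array([402., 308., 438., 334.]), 0.57)]
```

View pics/w6.png

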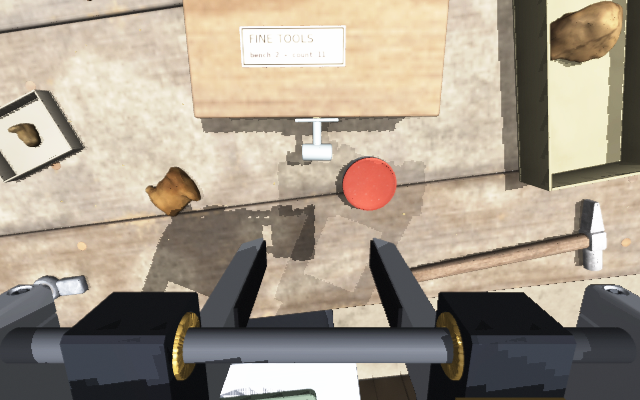

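View pics/scene1.png

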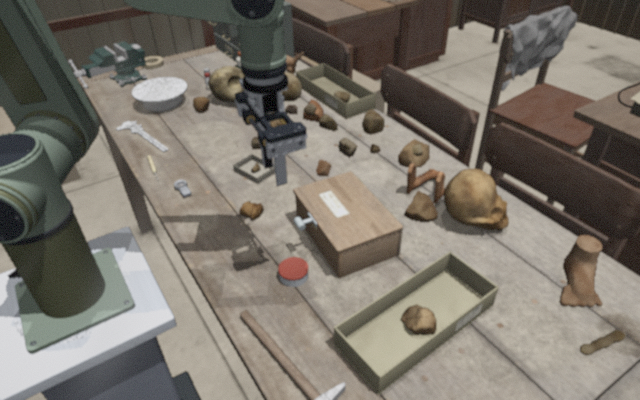

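Pictures: the lump lies inside the long box (scene 420,320), the tooth is in the tray (wrist 25,133), and tin and vertebra are untouched. The pull bar is at wrist (317,152). I'll grasp it next.

Run:
```python
from h import *
b=[.443,-.1445]; o=down(-7)
robot.command_gripper(.05,50)
robot.movep(b+[.14],o); robot.move_l(b+[.0625],vel=.08); robot.pause(.2); st("at")
robot.command_gripper(.01,6); robot.pause(.2); st("light")
s=robot.sense(); print(np.round(s["moment"],2))
p=robot.get_image("wrist"); save(p,"w7")
```

```text
at 29.7 [ 0.4434 -0.1447  0.063 ] w 0.0501 g 0.0 F [-0.  -0.  -1.2] q6 1.19
light 30.4 [ 0.443  -0.1446  0.0626] w 0.0282 g 6.0 F [-0.5 -0.3  0.1] q6 1.19
[-0.09  0.19  0.01]
```

View pics/w7.png

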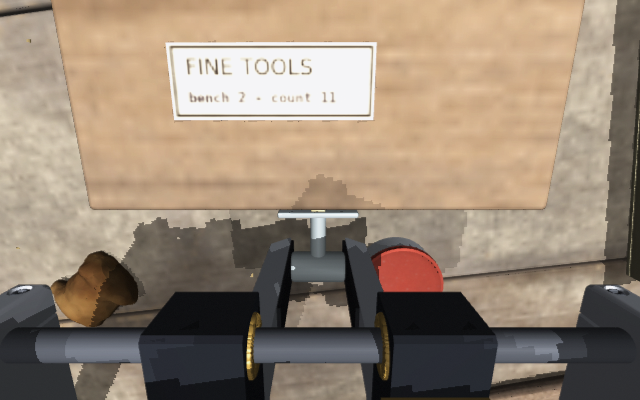

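Picture: the bar is pinched end to end at (318,265), with a finger opening of 28 mm. Now I raise it along the arc.

```bash
cat >> h.py <<'E'
def lidangle():
    p=robot.get_image("scene"); w=cloud(p).reshape(-1,3); c,s=np.cos(np.radians(-7)),np.sin(np.radians(-7))
    d=w-np.array([.631,-.168,.076]); u=d[:,0]*c+d[:,1]*s; v=-d[:,0]*s+d[:,1]*c; z=d[:,2]; r=np.hypot(u,z)
    m=(abs(v)<.1)&(u<-.01)&(z>.02)&(r>.05)&(r<.14)&(w[:,2]<.25)
    a=np.degrees(np.arctan2(z[m],-u[m])); k=abs(a-np.median(a))<8
    f=cv2.fitLine(np.c_[u[m],z[m]][k].astype(np.float32),cv2.DIST_HUBER,0,.01,.01).ravel()
    print("lid deg",np.degrees(np.arctan(-f[1]/f[0])).round(2),m.sum(),k.sum()); return p
E
python3 - <<'E'
from h import *
robot.command_gripper(.01,50); st("grip")
x0=np.array([.443,-.1445,.0625]); d=np.array([np.cos(np.radians(-7)),np.sin(np.radians(-7)),0]); a0=np.arctan2(5,188)
P=lambda t:.188*(-np.cos(t+a0)*d+np.sin(t+a0)*np.array([0,0,1]))
for k in range(5,46,5):
    robot.move_l(x0+P(np.radians(k))-P(0),vel=.06)
    if k in(5,15,30,45): st(k)
    s=robot.sense()
    if np.linalg.norm(s["force"])>35 or s["grip_width"]<.025: st("STOP"); break
robot.pause(.3); st("end"); print(np.round(robot.sense()["moment"],2))
save(lidangle(),"scene2")
E
```

```text
grip 30.7 [ 0.443  -0.1446  0.0626] w 0.0273 g 50.0 F [ 0.2 -1.7  1.1] q6 1.19
5 31.1 [ 0.4442 -0.1448  0.0791] w 0.0276 g 50.0 F [ 1.6 -2.5 -2.9] q6 1.19
15 31.9 [ 0.4506 -0.1455  0.1109] w 0.0275 g 50.0 F [ 1.1 -3.4 -3.8] q6 1.2
30 33.2 [ 0.4703 -0.1479  0.1556] w 0.0273 g 50.0 F [ 0.2 -4.  -3.4] q6 1.21
45 34.5 [ 0.5009 -0.1517  0.1937] w 0.0277 g 50.0 F [-0.3 -5.1 -4.7] q6 1.23
end 34.8 [ 0.5008 -0.1517  0.1936] w 0.0277 g 50.0 F [ 0.3 -4.6 -5.3] q6 1.23
[-0.84  0.42  0.01]
lid deg 44.28 561 561
```

View pics/scene2.png

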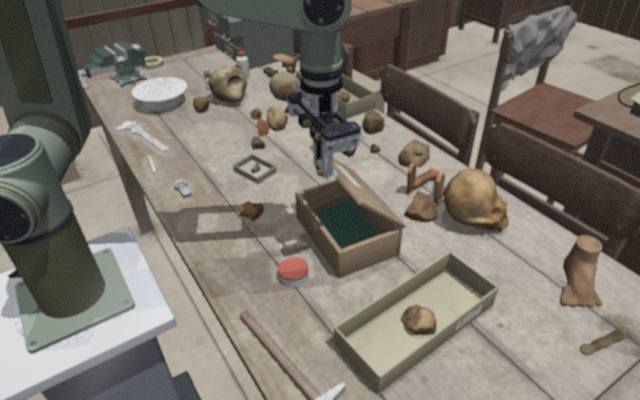

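Picture: the lid stands open at about 45°, held by the pull. The tooth is in the tray (255,168), the lump in the long box (420,320), and the tin and vertebra haven't moved. I'll cross-check the angle with the wrist camera, then hand in.

Run:
```python
from h import *
w=cloud(robot.get_image("wrist")).reshape(-1,3); c,s=np.cos(np.radians(-7)),np.sin(np.radians(-7))
d=w-np.array([.631,-.168,.076]); u=d[:,0]*c+d[:,1]*s; v=-d[:,0]*s+d[:,1]*c; z=d[:,2]; r=np.hypot(u,z); a=np.degrees(np.arctan2(z,-u))
m=(abs(v)<.1)&(r>.05)&(r<.14)&(abs(a-48)<9)
f=cv2.fitLine(np.c_[u[m],z[m]].astype(np.float32),cv2.DIST_HUBER,0,.01,.01).ravel(); ang=np.degrees(np.arctan(-f[1]/f[0])); print(m.sum(),ang)
st("final")
if m.sum()>300 and abs(ang-45)<1.5: print(robot.sign_off())
```

```text
32129 44.29826
final 34.9 [ 0.5009 -0.1517  0.1936] w 0.0273 g 50.0 F [-0.1 -5.2 -4.7] q6 1.23
the job is handed in; nothing more can be done
None
```

The job is handed in at about 35 s: the tooth is in the small tray, the lump is in the long box, and the lid is held open by its pull. Both cameras measured the lid at 44.3°, about 0.7° short of the 45° asked, and the tin and vertebra are where they were.

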